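Snap the tablet tub's lid shut all round

ROBOT

A 7-joint arm with a two-finger parallel gripper is mounted at the origin on the work surface. World frame = base frame: x ahead of the robot, y to its left, z up, the work surface at z = 0. Lengths are in m, angles in rad, forces in N, time in s.
With the tool pointing down it reaches from about 0.425 to 1.025 m from the base axis. Payload 3.6 kg.
Tool frame: the origin (TCP) lies midway between the tips of the shut fingers; the grasp point (between the pads) lies 19 mm behind it; z points along the fingers, y is the direction in which the jaws open and shut (so a half turn about z gives the same grasp; the last joint's range is limited). The gripper opens to 85 mm and grips with 20 to 120 N. Pads are 22 mm wide; open, the fingers measure 114 mm over their backs; the gripper's body (76 mm by 85 mm) begins 54 mm behind the grasp point. The pads swing forward as they close: fully open they stand 13 mm farther back than shut.
Start: joints at [-1.276, 0.591, 0.048, 1.609, -0.033, 0.943, -0.034], TCP at [0.275, 0.671, 0.231] pointing down, gripper open.
Joint ranges: [-2.69, 2.69], [-0.47, 2.24], [-1.27, 1.36], [0.19, 2.51], [-1.53, 4.68], [0.08, 2.07], [-3.09, 3.09]. Speed limits (rad/s): [2.57, 2.57, 3.14, 3.14, 3.14, 3.14, 3.14].

INTERFACE

Orientations are given as [roll, pitch, yaw] about the fixed x, y, z axes, in that order (R = Rz(yaw) Ry(pitch) Rx(roll)).
In Python, from rig import manip gives the robot as it stands.
- The arm moves only by the tool arm_command, never from a script. Its argument "steps" is one flat list of numbers, 7 for each row, row after row: the shift along the tool's x, y, z in mm, then the turn, a rotation vector about the tool's x, y, z in rad, then the opening, from 0 (shut) to 1 (fully open). In form: [tx, ty, tz, rx, ry, rz, grip, tx, ty, tz, rx, ry, rz, grip, ...]. A call has 1 to 12 rows; each row is the pose to reach, as a shift and turn from the pose measured when the call began, along the tool's axes at that moment; what a row does not reach only later rows make up. A row lasts 1/10 s, in which the tool goes at most 50 mm and 8.59 degrees, less where a joint would pass 70% of its speed; a pose out of reach is approached as far as the arm can. A call with a gripper value outside its range is refused whole. The fingers move at their own pace and stop on an object; the grip force is fixed at half the most. Time passes only in rows, so rows that repeat a pose let the fingers close. It gives the time, the measured TCP pose, the force and the opening at its end, in the units of the state.
- manip.get_obs(): the state, without advancing time (a new reading comes with each control period).
- manip.camera(name): name is "scene" or "side" or "wrist"; returns the picture (480x640x3 uint8, blue, green, red); there is no depth.
- manip.get_calibration(name): a dict with "K" (3x3 intrinsics, pixels), "k1" (the pictures are not rectified: a ray, as slopes to the right and down, at radius r is drawn at 1 + k1 r^2 times it, then the intrinsics apply), "R" (3x3) and "t" (3): a world point X has camera coordinates R X + t. Camera axes: x right, y down, z forward; pixel columns grow to the right and rows downward; lengths in m; the calibration is good to about 2 mm. A picture is of the moment at which its call begins: read the wrist's pose just before it. get_calibration takes no time and is no camera call; for the wrist camera it gives the pose at the moment of the call.
- manip.close_job(): hands the job in, once; it reports no verdict.
The state is a dict: "time_s": time; "joints": joint angles; "qd": joint speeds; "joint_efforts": joint torques, N m; "tcp_pos": TCP position; "orientation": TCP orientation; "wrist_force": force on the tool from outside, world axes, zero at the start; "torque": the same for the moment, N m; "gripper_width": finger opening in m.
Only numpy, scipy, OpenCV 4.12 (cv2) and the standard library are available. Lean on these libraries where they do the work, as an engineer would, in place of code of your own. Each camera call takes 0.05 s, during which the arm holds its last target. There are 200 camera calls.

TASK

The lid of the tub of descaling tablets is only half on, and some of its corners still stand up: press them down one by one until every corner of the rim is snapped shut, so that the damp of the pressing room stays out. Press gently, leave the tub standing where it is without picking it up, tipping it or pushing it along, and do not disturb the other things on the table.

Things in the scene. Friction and masses are not known exactly. Their poses are not given: they have to be found in the camera images.
- tub: white tub of boiler descaling tablets, blue press-on lid: 170 x 130 mm over the lid (long along its x), 92 mm tall to the shut rim, 0.9 kg, loose on the table. Origin at its underside centre, z up. The lid's middle is home, its panel 4 to 5 mm below the rim's top; the rim bead is 8 mm wide. A push over 60 N damages it. Low things (up to 70 mm) stand 25 mm or more away
- corner1_top (a point): middle of the top of the lid's rounded rim at the corner at +x +y of the tub, the one with the small thumb tab; rides with that section, 27.5 mm from its crease (a diagonal line between points 54 mm from the corner on either side). Shut, it lies at (+77.5, +57.5, 92) mm in the tub's frame; fully up, about 6.5 mm higher
- corner2_top (a point): middle of the top of the lid's rounded rim at the corner at -x +y of the tub; rides with that section, 27.5 mm from its crease (a diagonal line between points 54 mm from the corner on either side). Shut, it lies at (-77.5, +57.5, 92) mm in the tub's frame; fully up, about 6.5 mm higher
- corner3_top (a point): middle of the top of the lid's rounded rim at the corner at -x -y of the tub; rides with that section, 27.5 mm from its crease (a diagonal line between points 54 mm from the corner on either side). Shut, it lies at (-77.5, -57.5, 92) mm in the tub's frame; fully up, about 6.5 mm higher
- corner4_top (a point): middle of the top of the lid's rounded rim at the corner at +x -y of the tub; rides with that section, 27.5 mm from its crease (a diagonal line between points 54 mm from the corner on either side). Shut, it lies at (+77.5, -57.5, 92) mm in the tub's frame; fully up, about 6.5 mm higher
- corner1 (a joint): lid section at the corner at +x +y of the tub, flexing about its crease. 0 = standing fully up (as two to four of them start), grows as it is pressed; 0.24 = snapped shut, flush with the rest of the rim. Pressed down on the rim near the corner's tip it resists with up to about 7 N, then past about 60 % of its travel snaps home and stays; let go sooner, it springs back up
- corner2 (a joint): lid section at the corner at -x +y of the tub, flexing about its crease. 0 = standing fully up (as two to four of them start), grows as it is pressed; 0.24 = snapped shut, flush with the rest of the rim. Pressed down on the rim near the corner's tip it resists with up to about 7 N, then past about 60 % of its travel snaps home and stays; let go sooner, it springs back up
- corner3 (a joint): lid section at the corner at -x -y of the tub, flexing about its crease. 0 = standing fully up (as two to four of them start), grows as it is pressed; 0.24 = snapped shut, flush with the rest of the rim. Pressed down on the rim near the corner's tip it resists with up to about 7 N, then past about 60 % of its travel snaps home and stays; let go sooner, it springs back up
- corner4 (a joint): lid section at the corner at +x -y of the tub, flexing about its crease. 0 = standing fully up (as two to four of them start), grows as it is pressed; 0.24 = snapped shut, flush with the rest of the rim. Pressed down on the rim near the corner's tip it resists with up to about 7 N, then past about 60 % of its travel snaps home and stays; let go sooner, it springs back up
- spool: orange thread spool, 38 mm across, 50 mm tall, standing; origin at its underside centre. To be left alone
- brush: garment brush with a wooden back lying bristles down, 100 x 40 x 38 mm tall, long along its own x; origin at its underside centre. To be left alone
- jar: small amber glass jar with a white cap, 52 mm across, 70 mm tall; origin at its underside centre. To be left alone
- sprayer_b: white trigger spray bottle with a grey head, 77 mm across, 232 mm tall; origin at its underside centre. To be left alone
- pin_dish: shallow steel pin dish, 90 mm across, 22 mm tall; origin at its underside centre. To be left alone

How it is judged:
By the outcome, as a careful person would: the job done as asked, in the order asked, and still so for the second after the job is handed in, with the robot touching nothing.
It also fails if it takes over 45 s, if anything falls off the work surface, if the arm or the gripper's body presses on something with over 40 N, if the wrist force passes 120 N, or if a joint passes its speed limit or range.

## Working session

There is one attempt and no reset: what is moved stays moved. The work goes in short steps, Python scripts to look and compute and a tool call to move; the robot and the scene stay as the last step left them, time stands still between calls to the robot, and variables do not carry over. Pictures are saved under pics/ and viewed, on a budget of 10 in all, crops included, one or two more only if the job needs it, and the job is handed in when it is done.

Besides the shell and the picture viewer there is one more tool, called after ">>>" by a JSON object that holds its "fn" and its "kwargs", one argument or row to a line. arm_command: Moves the arm, as the interface text tells. Its arguments: {"type":"object","properties":{"steps":{"type":"array","items":{"type":"number"}}},"required":["steps"]}

```bash
mkdir -p pics
cat > h.py <<'E'
import numpy as np, cv2
from rig import manip
def snap(n,f):
    c=manip.get_calibration(n); im=manip.camera(n); cv2.imwrite(f,im); np.save(f+'.npy',c,allow_pickle=True); return im,c
def load(f): return np.load(f+'.npy',allow_pickle=True).item()
def dist(c): return np.array([c['k1'],0,0,0,0.])
def onplane(c,px,z):
    K=np.array(c['K']);R=np.array(c['R']);t=np.array(c['t'])
    u=cv2.undistortPoints(np.array(px,float).reshape(-1,1,2),K,dist(c)).reshape(-1,2)
    o=-R.T@t; out=[]
    for a in u:
        d=R.T@np.array([a[0],a[1],1]); out.append(o+d*(z-o[2])/d[2])
    return np.array(out)
def proj(c,X):
    K=np.array(c['K']);R=np.array(c['R']);t=np.array(c['t'])
    return cv2.projectPoints(np.array(X,float).reshape(-1,1,3),cv2.Rodrigues(R)[0],t,K,dist(c))[0].reshape(-1,2)
E
python3 - <<'E'
from h import *
snap('scene','pics/scene.png');snap('side','pics/side.png')
o=manip.get_obs();print({k:np.round(v,3) for k,v in o.items()})
E
```

```text
{'time_s': np.float64(0.1), 'joints': array([-1.275,  0.592,  0.048,  1.61 , -0.033,  0.943, -0.034]), 'qd': array([ 0.001, -0.003,  0.   , -0.003,  0.   , -0.002, -0.001]), 'joint_efforts': array([ 5.0000e-03, -5.5000e+01,  1.5530e+00, -1.9883e+01,  1.0000e-02,
        4.0000e-03,  0.0000e+00]), 'tcp_pos': array([0.275, 0.67 , 0.23 ]), 'orientation': array([-3.14 ,  0.   ,  2.753]), 'wrist_force': array([ 0.259, -0.08 , -0.123]), 'torque': array([ 0.007, -0.043,  0.011]), 'gripper_width': np.float64(0.085)}
```

View pics/scene.png

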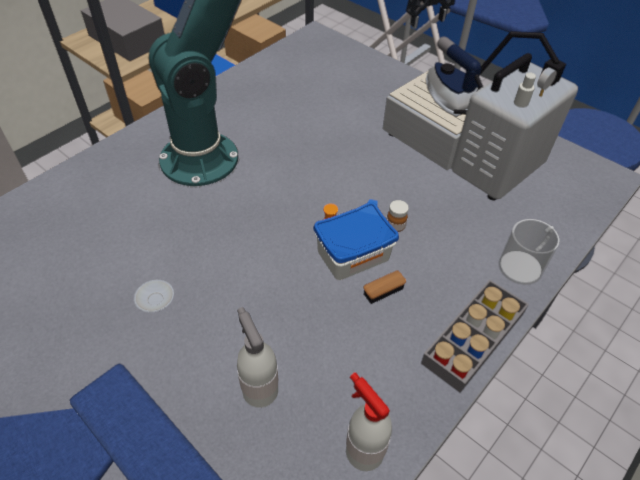

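View pics/side.png

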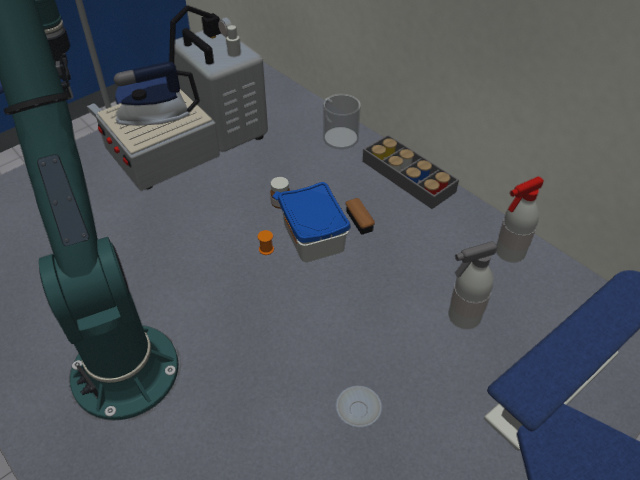

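Run:
```python
from h import *
a=cv2.imread('pics/scene.png')[190:290,308:408];b=cv2.imread('pics/side.png')[170:270,265:365]
f=lambda i:cv2.resize(i,(400,400),interpolation=cv2.INTER_CUBIC)
cv2.imwrite('pics/crop1.png',np.hstack([f(a),f(b)]))
```

```text
(no output)
```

View pics/crop1.png

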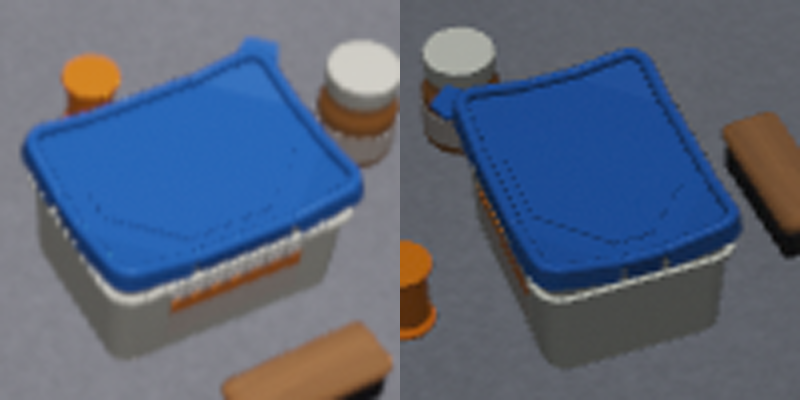

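Run:
```python
from h import *
S=[(372.5,203),(314.5,225),(336.8,260),(398,237.5)]
D=[(279.3,193),(299.3,238.8),(350,226.5),(325,182.5)]
for n,P in(('scene',S),('side',D)):
    c=load('pics/%s.png'%n); w=onplane(c,P,.095); print(n,(np.array(w)*1000).round(0)[:,:2].tolist(),'cen',w.mean(0).round(3)); print([round(float(np.linalg.norm(w[i]-w[(i+1)%4])),3) for i in range(4)], 'cam',(-np.array(c['R']).T@c['t']).round(2))
```

```text
scene [[525.0, 121.0], [468.0, -29.0], [575.0, -74.0], [637.0, 73.0]] cen [0.551 0.023 0.095]
[0.16, 0.116, 0.159, 0.122] cam [ 1.05 -0.7   1.09]
side [[524.0, 121.0], [460.0, -28.0], [572.0, -77.0], [633.0, 74.0]] cen [0.547 0.022 0.095]
[0.162, 0.123, 0.163, 0.118] cam [-0.15 -0.77  1.11]
```

Run:
```python
from h import *
c=load('pics/scene.png')
print(onplane(c,[(386,130),(456,180),(490,195)],0.0).round(2).tolist(), onplane(c,[(445,60),(560,70)],0.3).round(2).tolist(), onplane(c,[(258,400),(366,465)],0).round(2).tolist())
d=load('pics/side.png');print(onplane(d,[(150,185),(215,155)],0).round(2).tolist(), onplane(d,[(185,15)],.3).round(2).tolist())
print({k:np.round(v,3) for k,v in manip.get_calibration('wrist').items()})
```

```text
[[0.32, 0.47, 0.0], [0.59, 0.43, 0.0], [0.69, 0.44, 0.0]] [[0.46, 0.46, 0.3], [0.69, 0.62, 0.3]] [[0.65, -0.4, -0.0], [0.89, -0.35, 0.0]]
[[0.35, 0.47, 0.0], [0.55, 0.45, 0.0]] [[0.66, 0.7, 0.3]]
{'K': array([[379.994,   0.   , 313.826],
       [  0.   , 379.994, 243.509],
       [  0.   ,   0.   ,   1.   ]]), 'k1': np.float64(0.004), 'R': array([[ 0.378,  0.926, -0.002],
       [ 0.887, -0.362,  0.286],
       [ 0.264, -0.11 , -0.958]]), 't': array([-0.724, -0.037,  0.38 ])}
```

>>> {"fn": "arm_command", "kwargs": {
  "steps": [0,0,-50,0,0,0,0,0,0,-100,0,0,0,0,-20,-40,-140,0,0,0,0,-45,-85,-150,0,0,0,0,-70,-130,-150,0,0,0,0,-95,-175,-150,0,0,0,0,-125,-215,-150,0,0,0,0,-160,-250,-150,0,0,0,0,-200,-280,-150,0,0,0,0,-240,-310,-150,0,0,0,0,-275,-335,-150,0,0,0,0,-310,-360,-150,0,0,0,0]
}}

```text
time_s: 1.3
tcp_pos: [0.4254, 0.2176, 0.3809]
orientation: [-3.14, -0.0, 2.753]
wrist_force: [1.6, 0.2, -0.8]
gripper_width: 0.0001
```

>>> {"fn": "arm_command", "kwargs": {
  "steps": [-40,-25,10,0,0,0,0,-80,-50,30,0,0,0,0,-120,-70,50,0,0,0,0,-160,-95,70,0,0,0,0,-200,-115,90,0,0,0,0,-250,-134,100,0,0,0,0,-250,-134,100,0,0,0,0]
}}

```text
time_s: 2.0
tcp_pos: [0.6083, -0.0079, 0.2795]
orientation: [-3.135, 0.002, 2.745]
wrist_force: [0.1, -0.2, 0.2]
gripper_width: -0.0004
```

Run:
```python
from h import *
print(manip.get_obs()['tcp_pos'].round(4))
im,c=snap('wrist','pics/w1.png')
a=np.deg2rad(68);ctr=np.array([.548,.022]);u=np.array([np.cos(a),np.sin(a)]);v=np.array([-u[1],u[0]])
P=[[*(ctr+sx*.0775*u+sy*.0575*v),.092] for sx,sy in((1,1),(-1,1),(-1,-1),(1,-1))]
print(proj(c,P).round(0).tolist())
```

```text
[ 0.6083 -0.0079  0.2795]
[[418.0, 61.0], [223.0, 64.0], [233.0, 206.0], [409.0, 204.0]]
```

View pics/w1.png

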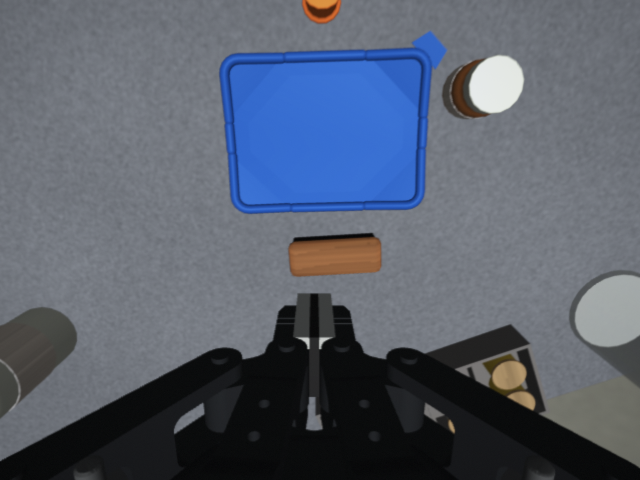

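Run:
```python
from h import *
a=cv2.imread('pics/w1.png')[35:225,215:455]
cv2.imwrite('pics/w1c.png',cv2.resize(a,(720,570),interpolation=cv2.INTER_CUBIC))
```

```text
(no output)
```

View pics/w1c.png

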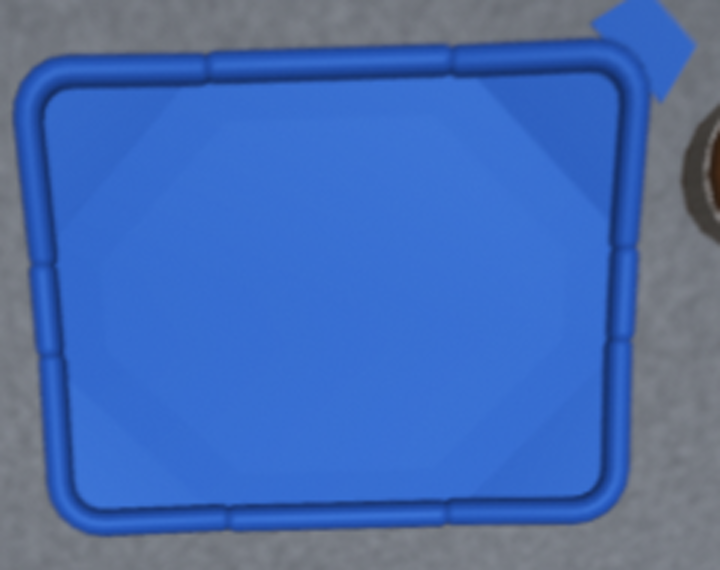

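Run:
```python
from h import *
from scipy.optimize import least_squares
from itertools import product
c=load('pics/w1.png');Q=np.array([(425,55.7),(225.7,61),(238.3,205.7),(419.3,202.3)])
S=np.array(((1,1),(-1,1),(-1,-1),(1,-1)))
def pts(p,h):
    u=np.array([np.cos(p[2]),np.sin(p[2])]);v=np.array([-u[1],u[0]])
    return np.c_[p[:2]+S[:,:1]*.0775*u+S[:,1:]*.0575*v,.092+.0065*np.array(h)]
for h in product((0,1),repeat=4):
    r=least_squares(lambda p:(proj(c,pts(p,h))-Q).ravel(),[.55,.02,1.19]);print(h,r.x.round(4),round(float(np.sqrt(2*r.cost/8)),2))
print((pts(r.x,h)*1000).round(0))
```

```text
(0, 0, 0, 0) [0.5479 0.0276 1.201 ] 1.67
(0, 0, 0, 1) [0.5475 0.0273 1.2008] 1.17
(0, 0, 1, 0) [0.5477 0.028  1.2007] 1.54
(0, 0, 1, 1) [0.5474 0.0277 1.2005] 1.0
(0, 1, 0, 0) [0.5483 0.0278 1.2017] 1.36
(0, 1, 0, 1) [0.548  0.0276 1.2015] 0.86
(0, 1, 1, 0) [0.5482 0.0282 1.2014] 1.17
(0, 1, 1, 1) [0.5479 0.0279 1.2012] 0.59
(1, 0, 0, 0) [0.548  0.027  1.2008] 1.64
(1, 0, 0, 1) [0.5477 0.0268 1.2006] 1.05
(1, 0, 1, 0) [0.5479 0.0273 1.2005] 1.61
(1, 0, 1, 1) [0.5476 0.0271 1.2003] 1.04
(1, 1, 0, 0) [0.5485 0.0272 1.2015] 1.35
(1, 1, 0, 1) [0.5481 0.027  1.2013] 0.76
(1, 1, 1, 0) [0.5483 0.0276 1.2012] 1.3
(1, 1, 1, 1) [0.548  0.0273 1.201 ] 0.72
[[522. 120.  98.]
 [466. -24.  98.]
 [574. -66.  98.]
 [630.  79.  98.]]
```

>>> {"fn": "arm_command", "kwargs": {
  "steps": [5,-35,50,0,0,0,0,9,-67,95,0,0,0,0,9,-67,140,0,0,0,0,9,-67,170,0,0,0,0,9,-67,176,0,0,0,0,9,-67,180,0,0,0,0,9,-67,183,0,0,0,0,9,-67,183,0,0,0,0]
}}

```text
time_s: 2.85
tcp_pos: [0.5745, -0.0643, 0.0989]
orientation: [-3.138, 0.003, 2.748]
wrist_force: [-0.6, -0.1, 0.6]
gripper_width: -0.0001
```

>>> {"fn": "arm_command", "kwargs": {
  "steps": [0,-1,2,0,0,0,0,0,-1,4,0,0,0,0,0,-1,4,0,0,0,0]
}}

```text
time_s: 3.15
tcp_pos: [0.5759, -0.0656, 0.0962]
orientation: [-3.139, 0.007, 2.748]
wrist_force: [0.4, 0.3, 5.9]
gripper_width: -0.0002
```

>>> {"fn": "arm_command", "kwargs": {
  "steps": [-1,0,2,0,0,0,0,-1,0,4,0,0,0,0,-1,0,5,0,0,0,0,-1,0,5,0,0,0,0]
}}

```text
time_s: 3.55
tcp_pos: [0.577, -0.0662, 0.0917]
orientation: [-3.139, 0.008, 2.747]
wrist_force: [-1.4, -0.2, 6.5]
gripper_width: -0.0003
```

>>> {"fn": "arm_command", "kwargs": {
  "steps": [0,0,1,0,0,0,0,0,0,2,0,0,0,0,0,0,2,0,0,0,0]
}}

```text
time_s: 3.85
tcp_pos: [0.5772, -0.0663, 0.0911]
orientation: [-3.14, 0.007, 2.747]
wrist_force: [-3.0, 0.4, 13.8]
gripper_width: 0.0001
```

>>> {"fn": "arm_command", "kwargs": {
  "steps": [0,0,-10,0,0,0,0,0,0,-25,0,0,0,0,3,45,-27,0,0,0,0,5,95,-27,0,0,0,0,7,140,-25,0,0,0,0,7,154,-20,0,0,0,0,7,154,-13,0,0,0,0,7,154,-9,0,0,0,0,7,154,-7,0,0,0,0,7,154,-5,0,0,0,0,7,154,-5,0,0,0,0]
}}

```text
time_s: 4.95
tcp_pos: [0.6293, 0.076, 0.0961]
orientation: [-3.139, 0.007, 2.744]
wrist_force: [-1.3, -1.1, 4.6]
gripper_width: 0.0002
```

Corner 4 was up too; press on.

>>> {"fn": "arm_command", "kwargs": {
  "steps": [0,1,2,0,0,0,0,0,2,4,0,0,0,0,0,2,6,0,0,0,0,0,2,7,0,0,0,0,0,2,7,0,0,0,0]
}}

```text
time_s: 5.45
tcp_pos: [0.6307, 0.0769, 0.091]
orientation: [-3.139, 0.008, 2.743]
wrist_force: [-2.6, -0.6, 14.4]
gripper_width: -0.0001
```

>>> {"fn": "arm_command", "kwargs": {
  "steps": [0,0,-10,0,0,0,0,0,0,-25,0,0,0,0,45,-1,-27,0,0,0,0,90,-2,-25,0,0,0,0,117,-3,-22,0,0,0,0,117,-3,-16,0,0,0,0,117,-3,-11,0,0,0,0,117,-3,-7,0,0,0,0,117,-3,-5,0,0,0,0,117,-3,-5,0,0,0,0]
}}

```text
time_s: 6.45
tcp_pos: [0.5231, 0.1198, 0.0951]
orientation: [-3.14, 0.009, 2.743]
wrist_force: [-0.3, 0.7, 0.7]
gripper_width: 0.0
```

>>> {"fn": "arm_command", "kwargs": {
  "steps": [0,0,2,0,0,0,0,0,0,4,0,0,0,0,0,0,5,0,0,0,0,0,0,5,0,0,0,0]
}}

```text
time_s: 6.85
tcp_pos: [0.5246, 0.1193, 0.0912]
orientation: [-3.141, 0.01, 2.742]
wrist_force: [-1.5, 1.0, 11.4]
gripper_width: -0.0002
```

>>> {"fn": "arm_command", "kwargs": {
  "steps": [0,0,-10,0,0,0,0,0,0,-25,0,0,0,0,0,-45,-27,0,0,0,0,0,-95,-27,0,0,0,0,-1,-140,-25,0,0,0,0,-1,-155,-20,0,0,0,0,-1,-155,-13,0,0,0,0,-1,-155,-9,0,0,0,0,-1,-155,-7,0,0,0,0,-1,-155,-5,0,0,0,0,-1,-155,-5,0,0,0,0]
}}

```text
time_s: 7.95
tcp_pos: [0.4653, -0.0228, 0.0962]
orientation: [-3.142, 0.01, 2.744]
wrist_force: [-1.1, 0.0, 4.6]
gripper_width: -0.0003
```

>>> {"fn": "arm_command", "kwargs": {
  "steps": [0,0,2,0,0,0,0,0,0,4,0,0,0,0,0,0,6,0,0,0,0,0,0,7,0,0,0,0,0,0,7,0,0,0,0]
}}

```text
time_s: 8.45
tcp_pos: [0.4658, -0.0221, 0.0905]
orientation: [3.14, 0.01, 2.744]
wrist_force: [-3.1, -0.3, 21.1]
gripper_width: -0.0005
```

>>> {"fn": "arm_command", "kwargs": {
  "steps": [0,0,-10,0,0,0,0,0,0,-40,0,0,0,0,0,0,-85,0,0,0,0,-30,15,-120,0,0,0,0,-65,35,-145,0,0,0,0,-100,55,-170,0,0,0,0,-126,68,-189,0,0,0,0,-126,68,-189,0,0,0,0,-126,68,-189,0,0,0,0]
}}

```text
time_s: 9.35
tcp_pos: [0.6065, -0.0072, 0.2806]
orientation: [3.14, 0.009, 2.745]
wrist_force: [-0.7, 0.0, -0.3]
gripper_width: -0.0002
```

Run:
```python
from h import *
im,c=snap('wrist','pics/w2.png');s,_=snap('scene','pics/scene2.png');d,_=snap('side','pics/side2.png')
f=lambda i,w,h:cv2.resize(i,(w,h),interpolation=cv2.INTER_CUBIC)
w=im[0:240,190:530]
cv2.imwrite('pics/f.png',np.vstack([np.hstack([f(w,396,280),f(cv2.imread('pics/w1.png')[0:240,190:530],404,280)]),np.hstack([f(s[200:280,308:408],400,320),f(d[170:250,265:365],400,320)])]))
from math import cos,sin
p=[.548,.0273,1.201];S=np.array(((1,1),(-1,1),(-1,-1),(1,-1)));u=np.array([cos(p[2]),sin(p[2])]);v=np.array([-u[1],u[0]])
print(proj(c,np.c_[p[:2]+S[:,:1]*.0775*u+S[:,1:]*.0575*v,[.092]*4]).round(1).tolist())
```

```text
[[421.4, 57.6], [225.9, 63.2], [238.2, 205.8], [413.8, 201.3]]
```

View pics/f.png

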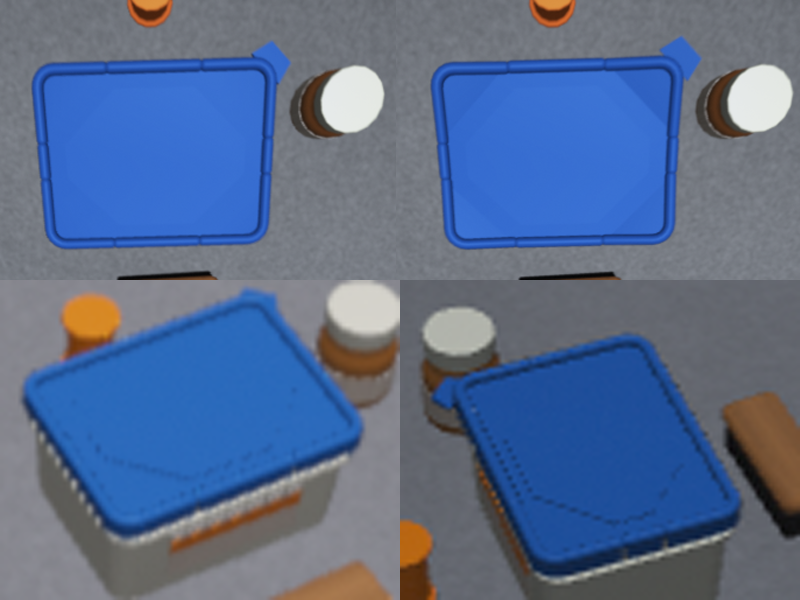

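```bash
python3 -c "
from rig import manip
print(manip.close_job())"
```

```text
the job is handed in; nothing more can be done
None
```

I pressed all four corners of the lid down with the closed fingertips, in the order 3, 4, 1, 2, and handed the job in with the arm clear. The clock read 9.35 s after the last move.

- **Forces:** Each corner came down to about 91 mm with a firm stop. The highest readings, taken at the end of each move, were 11 to 21 N, well under the 60 N limit. Corner 2 took the 21 N.
- **Corner state:** The final wrist, scene and side pictures show all four corner panels shaded evenly and the rim flush.
- **Surroundings:** In the pictures the tub, spool, jar and brush look unmoved. I did not look at the sprayer or pin dish in the final pictures, but the arm never went near them.
- **One disagreement:** Corner 1 gave almost no resistance at 95 mm, as if it were already shut. The first pictures, though, show it shaded as standing up. It had probably snapped on the way down, and both the firm stop and the final picture show it shut.

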